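Slide the cap carrier under the low measuring bridge

ROBOT

A 7-joint arm with a two-finger parallel gripper is mounted at the origin on the work surface. World frame = base frame: x ahead of the robot, y to its left, z up, the work surface at z = 0. Lengths are in m, angles in rad, forces in N, time in s.
With the tool pointing down it reaches from about 0.4 to 0.9 m from the base axis. Payload 5.6 kg.
Tool frame: the origin (TCP) lies at the very end of the fingers, on their centre line; the grasp point (between the pads) lies 19 mm behind it; z points along the fingers, y is the line along which they close (so a half turn about z gives the same grasp; the last joint's range is limited). The gripper opens to 92 mm and grips with 3 to 60 N. Pads are 20 mm wide; open, the fingers measure 128 mm over their backs; the gripper's body (75 mm by 189 mm) begins 69 mm behind the grasp point.
Start: joints at [1.154, 0.468, -0.012, 1.603, 0.006, 1.071, -0.056], TCP at [0.237, -0.605, 0.215] pointing down, gripper open.
Joint ranges: [-2.53, 2.53], [-0.31, 2.02], [-1.57, 1.55], [0.28, 2.44], [-1.29, 4.43], [0.15, 1.84], [-2.92, 2.92]. Speed limits (rad/s): [2.57, 2.57, 3.14, 3.14, 3.14, 3.14, 3.14].

INTERFACE

Orientations are given as a unit quaternion [w, x, y, z].
In Python, from rig import env, imaging gives the robot as it stands.
- The arm moves only by the tool step_arm, never from a script. Its argument "plan" is a list that holds one entry, the list of rows, each a list of 7 numbers: the shift along the world's x, y, z in cm, then the turn, a rotation vector about the world's x, y, z in degrees, then the closure, from 0 (fully open) to 1 (shut). A call has 1 to 5 rows; each row shifts and turns the commanded pose from where the row before left it; what a row does not reach is not made up. A row lasts 1/10 s, in which the tool goes at most 50 mm and 8.59 degrees, less where a joint would pass 70% of its speed; a pose out of reach is approached as far as the arm can. A call is refused whole if a number of a shift passes 5 or a number of a turn 8.59, either way. A call with a gripper value outside its range is refused whole. The fingers move at their own pace and stop on an object; "squeeze" is the grip in N (left out, the last holds). Time passes only in rows, so rows that do not move let the fingers close. It gives the time, the measured TCP pose, the force, the opening and the grip force at its end, in the units of the state.
- env.state(): the state, without advancing time (a new reading comes with each control period).
- imaging.grab_frame(name): name is "side" or "top"; returns (picture, depth): 480x640x3 uint8, red, green, blue; 480x640 float32, m along the optical axis (not along the pixel's ray), 0 where there is no reading.
- imaging.camera_model(name): a dict with "fx", "fy", "cx", "cy" (pixels), "k1" (the pictures are not rectified: a ray, as slopes to the right and down, at radius r is drawn at 1 + k1 r^2 times it, then the intrinsics apply), "rvec" (rotation vector, rad) and "tvec" (3), from world to camera coordinates, as OpenCV has them. Camera axes: x right, y down, z forward; pixel columns grow to the right and rows downward; lengths in m; the calibration is good to about 2 mm. A picture is of the moment at which its call begins. camera_model takes no time and is no camera call.
- env.finish_job(): hands the job in; it is judged then, once.
The state is a dict: "time_s": time; "joint_pos": joint angles; "joint_velocities": joint speeds; "joint_efforts": joint torques, N m; "tcp_pos": TCP position; "tcp_rot": TCP orientation; "wrist_force": force on the tool from outside, world axes, zero at the start; "ft_torque": the same for the moment, N m; "finger_gap": finger opening in m; "finger_force": force on a finger pad.
Only numpy, scipy, OpenCV 4.12 (cv2) and the standard library are available. Lean on these libraries where they do the work, as an engineer would, in place of code of your own. Each camera call takes 0.05 s, during which the arm holds its last target. There are 200 camera calls.

TASK

Push the blue carrier plate along the bench with your fingertips, in between the two grey pillars and under the low white bridge, until its front edge rests flush against the yellow end stop on the far side, with the cap in its nest under the bridge; then leave it there. Push only on the plate: it stays flat on the bench, never lifted or tipped, and the cap in it rides along untouched without touching the bridge. Do not touch the bridge or disturb the other caps, the brass ring or the jar.

Things in the scene. Friction and masses are not known exactly. Their poses are not given: they have to be found in the camera images.
- bridge: Low measuring bridge, fixed. Origin on the bench under its lens; +x: direction the carrier slides in, z up. Two grey pillars, x -20 to 20 mm, inner faces at y = +58 and -58 mm (116 mm gap), 20 mm thick. White beam on them: x -20 to 20, 156 mm along y, underside 39 mm, top 60 mm above the bench. Black lens housing on the beam, 36 mm across, up to 81 mm. The -x side is open bench.
- stop (a point): Yellow end stop bar of the bridge, across the lane beyond the beam: 14 mm thick, 156 mm long, 20 mm high. This point is the middle of the top edge of the face that meets the carrier, 45 mm beyond the bridge's origin along its +x; same axes as the bridge.
- carrier: Loose blue plastic plate, 120 mm along x, 96 mm along y, 16 mm thick, about 0.27 kg, flat on the bench. Origin: centre of its underside; +x is its front (nearer the nest; two dark dots mark the rear), z up. Home at the stop, its origin lies at x = -15, y = 0 mm in the bridge's frame, axes parallel to the bridge's. Starts on the bridge's -x side, off centre and turned by up to 0.3 rad.
- rear (a point): Middle of the carrier's flat upright rear face, 60 mm behind its origin, 8 mm above the bench; same axes as the carrier.
- nest (a point): Centre of the low white nest ring (49 mm outside, 42 mm inside, 4 mm high) on the carrier's top face, 16 mm above the carrier's underside and 15 mm ahead of its origin.
- sample_cap: Magenta bottle cap, 37 mm across (39 mm over its ribs), 20 mm high, 15 g, standing loose in the carrier's nest (about 2.5 mm play all round). Origin: centre of its underside. Its top is 36 mm above the bench: 3 mm of headroom under the beam. Not to be touched.
- spare_cap_a: Bystander: loose magenta cap like the sample cap (37 mm across, 20 mm high), standing on the bench near the bridge. Origin: centre of its underside.
- spare_cap_b: Bystander: another loose magenta cap (37 mm across, 20 mm high), standing on the bench near the bridge. Origin: centre of its underside.
- ring_gauge: Bystander: loose brass ring, 56 mm outside, 32 mm inside, 18 mm high, lying on the bench near the bridge. Origin: centre of its underside.
- sample_jar: Bystander: small closed amber jar with a white lid, 48 mm across, 55 mm high, standing on the bench near the bridge. Origin: centre of its underside.

How it is judged:
By the outcome, as a careful person would: the job done as asked, in the order asked, and still so for the second after the job is handed in, with the robot touching nothing.
It also fails if it takes over 64 s, if anything falls off the work surface, if the arm or the gripper's body presses on something with over 40 N, if the wrist force passes 120 N, or if a joint passes its speed limit or range.

## Working session

There is one attempt and no reset: what is moved stays moved. The work goes in short steps, Python scripts to look and compute and a tool call to move; the robot and the scene stay as the last step left them, time stands still between calls to the robot, and variables do not carry over. Pictures are saved under pics/ and viewed, at most 10 in all, crops included, and the job is handed in when it is done.

Besides the shell and the picture viewer there is one more tool, called after ">>>" in YAML: its name, and indented under it one key for each argument. step_arm: Moves the arm, as the interface text tells. Its arguments: {"type":"object","properties":{"plan":{"type":"array","items":{"type":"array","items":{"type":"array","items":{"type":"number"}}}},"squeeze":{"type":"number"}},"required":["plan"]}

```bash
mkdir -p pics && ls
python3 - <<'E'
from rig import env, imaging
import cv2, numpy as np
for n in("top","side"):
    p,d=imaging.grab_frame(n); cv2.imwrite(f"pics/{n}0.png",p[:,:,::-1]); np.save(f"pics/{n}0.npy",d)
    print(n,imaging.camera_model(n))
s=env.state(); print(s)
E
```

```text
pics
top {'fx': 516.5099611589436, 'fy': 516.5099611589436, 'cx': 324.393801866746, 'cy': 235.49077225042143, 'k1': -0.1328881493689105, 'rvec': array([ 2.17686507, -2.23631445,  0.1123182 ]), 'tvec': array([0.08694336, 0.5971495 , 0.80450292])}
side {'fx': 434.3498889299292, 'fy': 434.3498889299292, 'cx': 313.9086676405005, 'cy': 238.02918884579154, 'k1': 0.028712111094032558, 'rvec': array([ 2.17541755, -0.84413475,  0.40262102]), 'tvec': array([-0.38229418,  0.34634204,  0.36541905])}
{'time_s': 0.1, 'joint_pos': array([ 1.15399504,  0.46825048, -0.01156898,  1.60351179,  0.00601193,
        1.07143642, -0.05628859]), 'joint_velocities': array([-0.00013758, -0.002387  ,  0.00027975, -0.00316098,  0.00083443,
        0.00104815, -0.00162139]), 'joint_efforts': array([ 5.49175802e-04, -5.21650136e+01, -1.25835242e-02, -2.44368696e+01,
       -5.68045210e-02,  1.41077707e-02,  7.46203636e-05]), 'tcp_pos': array([ 0.23707479, -0.6046607 ,  0.21376885]), 'tcp_rot': array([-7.56434896e-04,  9.82591767e-01,  1.85776211e-01, -2.14421010e-04]), 'wrist_force': array([-0.84647225, -1.2243549 ,  1.67030746]), 'ft_torque': array([-0.0178167 , -0.00678783, -0.01350847]), 'finger_force': 0.0, 'finger_gap': 0.09153133046988457}
```

View pics/top0.png

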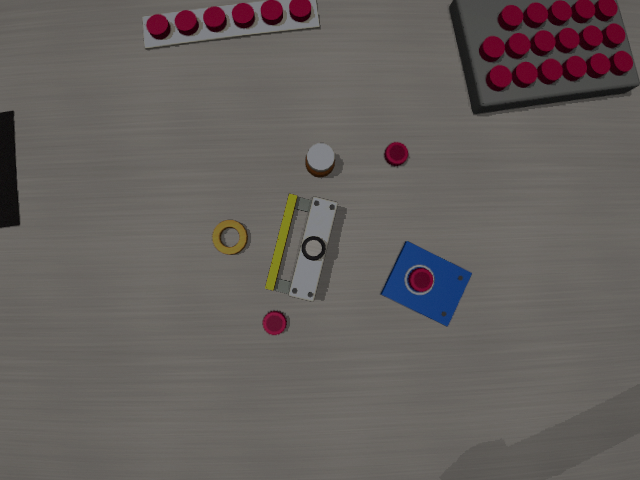

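View pics/side0.png

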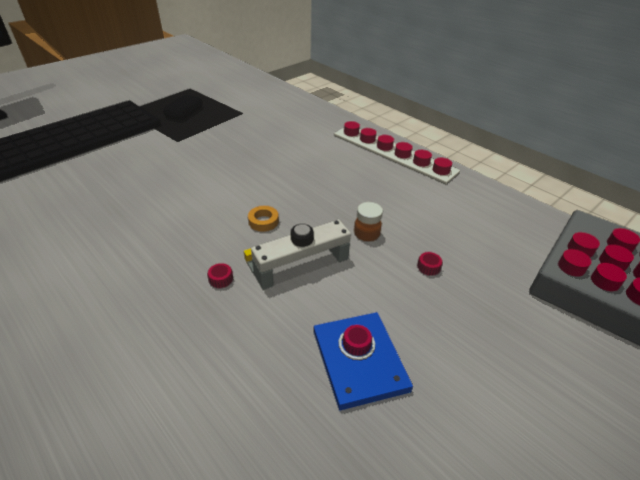

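The top view shows the bridge at (313,248), the stop at (282,243) and the carrier at (426,284), with its rear dots on the right. Caps sit at (397,153) and (274,323), the ring at (230,237) and the jar at (320,160). The side view agrees. Next I'll measure poses.

```bash
cat > h.py <<'E'
from rig import env, imaging
import cv2, numpy as np
def ray(n,px,z):
    m=imaging.camera_model(n); K=np.array([[m['fx'],0,m['cx']],[0,m['fy'],m['cy']],[0,0,1]])
    u=cv2.undistortPoints(np.float64(px).reshape(-1,1,2),K,np.array([m['k1'],0,0,0.])).reshape(-1,2)
    R=cv2.Rodrigues(m['rvec'])[0]; c=-R.T@m['tvec']
    d=np.c_[u,np.ones(len(u))]@R
    return c+d*((z-c[2])/d[:,2])[:,None]
def proj(n,P):
    m=imaging.camera_model(n); R=cv2.Rodrigues(m['rvec'])[0]
    K=np.array([[m['fx'],0,m['cx']],[0,m['fy'],m['cy']],[0,0,1]])
    return cv2.projectPoints(np.float64(P).reshape(-1,1,3),m['rvec'],m['tvec'],K,np.array([m['k1'],0,0,0.]))[0].reshape(-1,2)
def mask(p,c):
    h=cv2.cvtColor(p,cv2.COLOR_RGB2HSV)
    lo,hi={'blue':((100,150,60),(130,255,255)),'yellow':((24,150,80),(36,255,255)),'mag':((165,120,60),(180,255,255)),'brass':((10,120,90),(23,255,255))}[c]
    return cv2.inRange(h,lo,hi)
def big(m,k=1):
    cs=cv2.findContours(m,cv2.RETR_EXTERNAL,cv2.CHAIN_APPROX_NONE)[0]
    return sorted(cs,key=cv2.contourArea)[::-1][:k]
def rect(P):
    "min-area rect of world xy points: centre, sizes, long-axis angle"
    (c,s,a)=cv2.minAreaRect(np.float32(P[:,:2]*1000)); a=np.radians(a)
    if s[0]<s[1]: s=s[::-1]; a+=np.pi/2
    return np.array(c)/1000,s,a
E
python3 - <<'E'
from h import *
for n in("top","side"):
    p=cv2.imread(f"pics/{n}0.png")[:,:,::-1].copy()
    m=imaging.camera_model(n);R=cv2.Rodrigues(m['rvec'])[0];print(n,'cam',-R.T@m['tvec'])
    print('blue',rect(ray(n,big(mask(p,'blue'))[0],0.016)))
    print('yel',rect(ray(n,big(mask(p,'yellow'))[0],0.02)))
    for c in big(mask(p,'mag'),30):
        q=cv2.minEnclosingCircle(c)[0]; w=ray(n,[q],0.02)[0]
        if .2<w[0]<.9 and abs(w[1])<.8: print('mag',np.round(q),w.round(3),cv2.contourArea(c))
    c=big(mask(p,'brass'))[0]; print('ring',ray(n,[cv2.minEnclosingCircle(c)[0]],.018))
    h=cv2.cvtColor(p,cv2.COLOR_RGB2HSV); x0,y0,x1,y1=(280,185,345,310) if n=='top' else (245,215,355,275)
    w=np.zeros(p.shape[:2],np.uint8); w[y0:y1,x0:x1]=cv2.inRange(h,(0,0,150),(180,40,255))[y0:y1,x0:x1]
    c=big(w)[0]; print('beam',cv2.contourArea(c),rect(ray(n,c,0.06)))
    if n=='top': print('dots',ray(n,[(460,278),(444,313)],.016), 'jar',ray(n,[(321,154)],.055))
E
```

```text
top cam [0.54704255 0.1024582  0.83762664]
blue (array([ 0.51807129, -0.09122124]), (119.93414306640625, 94.63323974609375), np.float64(1.0843011109777452))
yel (array([0.59174402, 0.14033765]), (154.98074340820312, 13.727242469787598), np.float64(2.869950755033929))
mag [274. 323.] [0.464 0.154 0.02 ] 397.0
mag [421. 279.] [ 0.525 -0.082  0.02 ] 390.0
mag [396. 153.] [ 0.73 -0.05  0.02] 360.5
mag [500.  76.] [ 0.862 -0.234  0.02 ] 359.5
mag [526.  73.] [ 0.869 -0.282  0.02 ] 351.0
mag [552.  69.] [ 0.877 -0.33   0.02 ] 336.0
mag [576.  66.] [ 0.884 -0.377  0.02 ] 317.5
mag [600.  64.] [ 0.891 -0.424  0.02 ] 304.5
mag [622.  61.] [ 0.898 -0.47   0.02 ] 284.0
ring [[0.60113006 0.222308   0.018     ]]Traceback (most recent call last):
  File "<stdin>", line 13, in <module>
IndexError: list index out of range
```

Run:
```python
from h import *
for n in("top","side"):
    p=cv2.imread(f"pics/{n}0.png")[:,:,::-1].copy()
    h=cv2.cvtColor(p,cv2.COLOR_RGB2HSV); x0,y0,x1,y1=(280,185,345,310) if n=='top' else (245,215,355,275)
    w=np.zeros(p.shape[:2],np.uint8); t=150 if n=='top' else 170
    pts=(313,225) if n=='top' else (275,247)
    print(h[pts[1],pts[0]], h[pts[1],pts[0]+40])
    for t in (125,140,155):
        w[:]=0; w[y0:y1,x0:x1]=cv2.inRange(h,(0,0,t),(180,60,255))[y0:y1,x0:x1]
        w2=cv2.morphologyEx(w,cv2.MORPH_OPEN,np.ones((3,3)))
        c=big(w2)
        if c: print('beam',t,cv2.contourArea(c[0]),rect(ray(n,c[0],0.06)))
    if n=='side':
        print('blue',rect(ray(n,big(mask(p,'blue'))[0],0.016)))
    else:
        yc=big(mask(p,'yellow'))[0];P=ray(n,yc,0.02)[:,:2]
        d=np.array([np.cos(1.299),np.sin(1.299)]);v=np.array([-d[1],d[0]])
        c=P.mean(0); a=(P-c)@d; b=(P-c)@v
        near=(a<0)&(abs(b)<.07); k=np.polyfit(b[near],a[near],1); print('near edge line slope',k, 'far',np.polyfit(b[(a>0)&(abs(b)<.07)],a[(a>0)&(abs(b)<.07)],1),'pt',c+d*k[1],'extent',b.min(),b.max())
```

```text
[110  11 136] [ 20  20 112]
beam 125 820.5 (array([0.53593164, 0.10209657]), (65.12577819824219, 36.80650329589844), np.float64(2.8709728762603013))
near edge line slope [-0.00112446 -0.00602691] far [0.00079549 0.00605052] pt [0.59029387 0.13456508] extent -0.07733838281157107 0.07764310587606509
[ 32  21 191] [23 21 96]
beam 125 2618.0 (array([0.58053967, 0.09367885]), (179.04527282714844, 110.43050384521484), np.float64(2.4583653338326896))
beam 140 2112.5 (array([0.58703394, 0.11650175]), (160.51364135742188, 100.99992370605469), np.float64(2.871847458362283))
beam 155 591.5 (array([0.53280737, 0.10055702]), (62.6303596496582, 38.843650817871094), np.float64(2.8660229919002256))
blue (array([ 0.51466815, -0.09609837]), (124.68122100830078, 96.4494857788086), np.float64(1.0899430177470781))
```

Single-arc plan: plate yaw is −0.215 rad to the lane and about +9 mm to the side, so an arc of R≈0.39 m followed by a straight push fits. I'll move in behind the rear face first.

>>> step_arm:
  plan:
    - [[2.3,4.2,0,0,0,4.1,0.46],[2.3,4.2,0,0,0,4.1,0.46],[2.3,4.2,0,0,0,4.1,0.46],[2.3,4.2,0,0,0,4.1,0.46],[2.3,4.2,0,0,0,4.1,0.46]]

```text
time_s: 0.6
tcp_pos: [0.3527, -0.3932, 0.2144]
tcp_rot: [-0.0, 0.933, 0.359, -0.0]
wrist_force: [0.7, -0.2, 1.7]
finger_gap: 0.0542
finger_force: 0.0
```

>>> step_arm:
  plan:
    - [[2.4,4.2,0,0,0,4.0,0.46],[2.4,4.2,0,0,0,4.0,0.46],[2.4,4.2,0,0,0,4.0,0.46],[2.4,4.2,-1,0,0,4.0,0.46],[2.4,4.2,-2,0,0,4.0,0.46]]

```text
time_s: 1.1
tcp_pos: [0.4728, -0.1854, 0.1864]
tcp_rot: [0.001, 0.857, 0.516, 0.001]
wrist_force: [1.1, -0.2, 0.5]
finger_gap: 0.0495
finger_force: 0.0
```

Run:
```python
from h import *
s=env.state(); q=s['tcp_rot']; print(s['time_s'],s['tcp_pos'],q,2*np.arctan2(q[2],q[1]),s['joint_pos'],s['finger_gap'])
p,d=imaging.grab_frame('top'); cv2.imwrite('pics/top1.png',p[:,:,::-1])
print(rect(ray('top',big(mask(p,'blue'))[0],.016)))
```

```text
1.1 [ 0.47284842 -0.18542327  0.18636793] [0.00136771 0.8568095  0.51563045 0.00092547] 1.0834882240506238 [ 0.61848249  0.2914699  -0.36451885  1.95702737  0.13059861  0.91214573
 -0.29910298] 0.04951990102716081
(array([ 0.51807129, -0.09122124]), (119.93414306640625, 94.63323974609375), np.float64(1.0843011109777452))
```

View pics/top1.png

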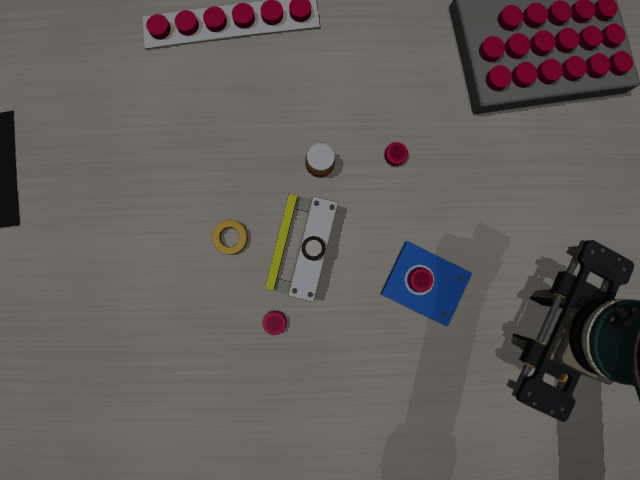

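The gripper is at (560,330), behind the rear face. The plate is still at (426,284) and in full view. Lowering now, with a small sideways correction.

>>> step_arm:
  plan:
    - [[-0.4,0.2,-4.5,0,0,0,0.46],[0,0,-4.5,0,0,0,0.46],[0,0,-4.5,0,0,0,0.46],[0,0,-4.2,0,0,0,0.46],[0,0,0,0,0,0,0.46]]

```text
time_s: 1.65
tcp_pos: [0.4641, -0.184, 0.0041]
tcp_rot: [-0.003, 0.858, 0.514, -0.003]
wrist_force: [-0.2, -0.5, 0.3]
finger_gap: 0.05
finger_force: 0.0
```

Run:
```python
from h import *
s=env.state(); q=s['tcp_rot']; t=s['tcp_pos']; print(s['time_s'],t,q,2*np.arctan2(q[2],q[1]),s['wrist_force'])
p,d=imaging.grab_frame('side'); cv2.imwrite('pics/side2.png',p[:,:,::-1])
a=1.084; e=np.array([np.cos(a),np.sin(a)]); r=t[:2]-[.518,-.0912]; print('in plate',r@e,r@[-e[1],e[0]])
```

```text
1.65 [ 0.46406226 -0.1839975   0.00414458] [-0.00347485  0.85752966  0.51441622 -0.00260121] 1.0806647897689925 [-0.23935888 -0.47682324  0.34250394]
in plate -0.1072496798444094 0.004261746385099253
```

View pics/side2.png

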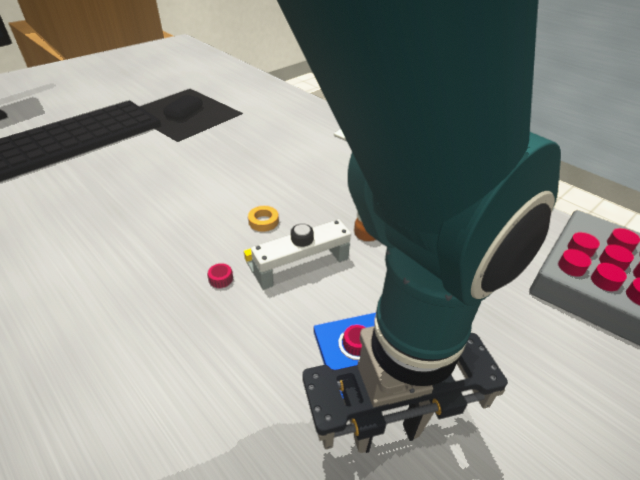

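Fingers are down behind the plate at (390,430) and clear of it. Centring, then closing in on the rear face.

>>> step_arm:
  plan:
    - [[0.35,-0.2,0.3,0,0,0,0.46],[0.5,0.9,0,0,0,0,0.46],[0.4,0.8,0,0,0,0,0.46],[0.3,0.6,0,0,0,0.2,0.46],[0,0,0,0,0,0,0.46]]

```text
time_s: 2.2
tcp_pos: [0.4838, -0.1625, 0.0124]
tcp_rot: [0.0, 0.856, 0.517, 0.001]
wrist_force: [-1.1, 0.8, 0.8]
finger_gap: 0.0494
finger_force: 0.0
```

```bash
cat >> h.py <<'E'
D=1.2995; d=np.array([np.cos(D),np.sin(D)]); v=np.array([-d[1],d[0]]); HOME=np.array([.5738,.0758])
def report(n='top',save=None):
    s=env.state(); q=s['tcp_rot']; t=s['tcp_pos']; ta=2*np.arctan2(q[2],q[1])
    p,_=imaging.grab_frame(n)
    if save: cv2.imwrite(f'pics/{save}.png',p[:,:,::-1])
    c,sz,a=rect(ray(n,big(mask(p,'blue'))[0],.016))
    e=np.array([np.cos(a),np.sin(a)]); r=t[:2]-c
    print('t',s['time_s'],'tcp',t.round(4),'toolyaw',round(ta-D,4),'F',s['wrist_force'].round(1))
    print('plate',c.round(4),np.round(sz,1),'lane s,l mm',((c-HOME)@d*1000).round(1),((c-HOME)@v*1000).round(1),'yaw',round(a-D,4))
    print('tcp in plate',(r@e*1000).round(1),(r@[-e[1],e[0]]*1000).round(1),'tcp lane',((t[:2]-HOME)@d*1000).round(1),((t[:2]-HOME)@v*1000).round(1))
    return p
E
python3 -c "
from h import *
report()"
```

```text
t 2.2 tcp [ 0.4838 -0.1625  0.0124] toolyaw -0.2128 F [-1.1  0.8  0.8]
plate [ 0.5182 -0.091 ] [120.3  94.6] lane s,l mm -175.7 8.9 yaw -0.2152
tcp in plate -79.3 -3.0 tcp lane -253.7 22.9
```

>>> step_arm:
  plan:
    - [[-0.15,0.3,-0.4,0,0,0,0.46],[0.1,0.2,0,0,0,0,0.46],[0.1,0.2,0,0,0,0,0.46],[0.1,0.2,0,0,0,0,0.46],[0.05,0.1,0,0,0,0,0.46]]

```text
time_s: 2.75
tcp_pos: [0.4845, -0.154, 0.0074]
tcp_rot: [-0.0, 0.857, 0.516, -0.0]
wrist_force: [-1.0, -0.9, -1.1]
finger_gap: 0.0496
finger_force: 0.8
```

```bash
python3 -c "
from h import *
report()"
```

```text
t 2.75 tcp [ 0.4845 -0.154   0.0074] toolyaw -0.2152 F [-1.  -0.9 -1.1]
plate [ 0.5186 -0.091 ] [120.9  95.3] lane s,l mm -175.5 8.5 yaw -0.2139
tcp in plate -71.6 0.7 tcp lane -245.3 24.4
```

```bash
cat >> h.py <<'E'
def plan(s0,l0,y0,arc,N,tail):
    "tcp rows (cm,deg) for plate at lane (s0,l0,y0): unicycle arc to yaw 0 in N rows, then tail rows straight"
    k=-y0/arc; st=arc/N; prev=None; s,l,y=s0,l0,y0
    for i in range(N+tail+1):
        P=HOME*1000+s*d+l*v; h=np.array([np.cos(D+y),np.sin(D+y)]); t=P-70*h
        if prev is not None: print(i,((t-prev[0])/10).round(2),np.degrees(y-prev[1]).round(2),'s',round(s,1),'l',round(l,2),'yaw',round(y,3))
        prev=(t,y); dy=k*st if i<N else 0
        s+=st*np.cos(y+dy/2); l+=st*np.sin(y+dy/2); y+=dy
E
python3 -c "
from h import *
plan(-175.5,8.5,-.214,80,25,2)"
```

```text
1 [0.2  0.26] 0.49 s -172.4 l 7.83 yaw -0.205
2 [0.2  0.26] 0.49 s -169.2 l 7.19 yaw -0.197
3 [0.2  0.26] 0.49 s -166.1 l 6.58 yaw -0.188
4 [0.19 0.26] 0.49 s -162.9 l 6.0 yaw -0.18
5 [0.19 0.26] 0.49 s -159.8 l 5.44 yaw -0.171
6 [0.19 0.26] 0.49 s -156.6 l 4.91 yaw -0.163
7 [0.19 0.27] 0.49 s -153.5 l 4.4 yaw -0.154
8 [0.19 0.27] 0.49 s -150.3 l 3.92 yaw -0.146
9 [0.18 0.27] 0.49 s -147.1 l 3.47 yaw -0.137
10 [0.18 0.27] 0.49 s -144.0 l 3.05 yaw -0.128
11 [0.18 0.27] 0.49 s -140.8 l 2.65 yaw -0.12
12 [0.18 0.27] 0.49 s -137.6 l 2.28 yaw -0.111
13 [0.17 0.28] 0.49 s -134.4 l 1.94 yaw -0.103
14 [0.17 0.28] 0.49 s -131.3 l 1.63 yaw -0.094
15 [0.17 0.28] 0.49 s -128.1 l 1.34 yaw -0.086
16 [0.17 0.28] 0.49 s -124.9 l 1.08 yaw -0.077
17 [0.16 0.28] 0.49 s -121.7 l 0.85 yaw -0.068
18 [0.16 0.28] 0.49 s -118.5 l 0.64 yaw -0.06
19 [0.16 0.28] 0.49 s -115.3 l 0.47 yaw -0.051
20 [0.16 0.29] 0.49 s -112.1 l 0.31 yaw -0.043
21 [0.15 0.29] 0.49 s -108.9 l 0.19 yaw -0.034
22 [0.15 0.29] 0.49 s -105.7 l 0.1 yaw -0.026
23 [0.15 0.29] 0.49 s -102.5 l 0.03 yaw -0.017
24 [0.15 0.29] 0.49 s -99.3 l -0.01 yaw -0.009
25 [0.14 0.29] 0.49 s -96.1 l -0.03 yaw 0.0
26 [0.09 0.31] 0.0 s -92.9 l -0.03 yaw 0.0
27 [0.09 0.31] 0.0 s -89.7 l -0.03 yaw 0.0
```

>>> step_arm:
  plan:
    - [[0.2,0.26,0,0,0,0.49,0.46],[0.2,0.26,0,0,0,0.49,0.46],[0.2,0.26,0,0,0,0.49,0.46],[0.19,0.26,0,0,0,0.49,0.46],[0.19,0.26,0,0,0,0.49,0.46]]

```text
time_s: 3.3
tcp_pos: [0.4947, -0.1407, 0.0074]
tcp_rot: [-0.0, 0.845, 0.534, 0.0]
wrist_force: [-0.5, 0.1, 0.1]
finger_gap: 0.0492
finger_force: 0.5
```

```bash
python3 -c "
from h import *
report()"
```

```text
t 3.3 tcp [ 0.4947 -0.1407  0.0074] toolyaw -0.1718 F [-0.5  0.1  0.1]
plate [ 0.5261 -0.0765] [121.4  95.1] lane s,l mm -159.5 5.2 yaw -0.1746
tcp in plate -71.5 0.6 tcp lane -229.8 18.2
```

Following the plan closely. Continuing.

>>> step_arm:
  plan:
    - [[0.19,0.26,0,0,0,0.49,0.46],[0.19,0.27,0,0,0,0.49,0.46],[0.19,0.27,0,0,0,0.49,0.46],[0.18,0.27,0,0,0,0.49,0.46],[0.18,0.27,0,0,0,0.49,0.46]]

```text
time_s: 3.85
tcp_pos: [0.504, -0.1275, 0.0075]
tcp_rot: [0.0, 0.834, 0.552, -0.0]
wrist_force: [-0.9, -1.9, 0.3]
finger_gap: 0.0493
finger_force: 0.9
```

>>> step_arm:
  plan:
    - [[0.18,0.27,0,0,0,0.49,0.46],[0.18,0.27,0,0,0,0.49,0.46],[0.17,0.28,0,0,0,0.49,0.46],[0.17,0.28,0,0,0,0.49,0.46],[0.17,0.28,0,0,0,0.49,0.46]]

```text
time_s: 4.35
tcp_pos: [0.5127, -0.1137, 0.0075]
tcp_rot: [0.0, 0.822, 0.57, -0.0]
wrist_force: [-1.3, -1.4, 0.9]
finger_gap: 0.0497
finger_force: 1.0
```

```bash
python3 -c "
from h import *
report()"
```

```text
t 4.35 tcp [ 0.5127 -0.1137  0.0075] toolyaw -0.0865 F [-1.3 -1.4  0.9]
plate [ 0.5387 -0.0469] [120.8  94.9] lane s,l mm -127.6 1.0 yaw -0.0849
tcp in plate -71.7 1.0 tcp lane -198.9 8.1
```

>>> step_arm:
  plan:
    - [[0.17,0.28,0,0,0,0.49,0.46],[0.16,0.28,0,0,0,0.49,0.46],[0.16,0.28,0,0,0,0.49,0.46],[0.16,0.28,0,0,0,0.49,0.46],[0.16,0.29,0,0,0,0.49,0.46]]

```text
time_s: 4.9
tcp_pos: [0.5208, -0.0996, 0.0075]
tcp_rot: [0.0, 0.809, 0.587, -0.0]
wrist_force: [-0.8, -2.3, 1.3]
finger_gap: 0.0498
finger_force: 1.2
```

>>> step_arm:
  plan:
    - [[0.15,0.29,0,0,0,0.49,0.46],[0.15,0.29,0,0,0,0.49,0.46],[0.15,0.29,0,0,0,0.49,0.46],[0.15,0.29,0,0,0,0.49,0.46],[0.14,0.29,0,0,0,0.49,0.46]]

```text
time_s: 5.4
tcp_pos: [0.5282, -0.085, 0.0075]
tcp_rot: [0.0, 0.797, 0.605, -0.0]
wrist_force: [0.1, -3.0, 1.4]
finger_gap: 0.0498
finger_force: 1.3
```

Run:
```python
from h import *
p=report(save='top3')
yc=big(mask(p,'yellow'))[0]; c,s,a=rect(ray('top',yc,.02)); print('stop',c,s,a-np.pi/2-D)
# cap in plate
m=mask(p,'mag'); q=[cv2.minEnclosingCircle(c)[0] for c in big(m,30)]; w=ray('top',q,.036); i=np.argmin(np.hypot(*(w[:,:2]-HOME+.08*d).T)); print('cap lane',(w[i,:2]-HOME)@d*1000,(w[i,:2]-HOME)@v*1000)
```

```text
t 5.4 tcp [ 0.5282 -0.085   0.0075] toolyaw -0.001 F [ 0.1 -3.   1.4]
plate [ 0.5484 -0.0166] [120.5  94.9] lane s,l mm -95.9 -0.3 yaw 0.0002
tcp in plate -71.3 1.1 tcp lane -167.2 0.9
stop [0.59173547 0.14030681] (154.98074340820312, 13.791275978088379) -0.0003457049190220829
cap lane -80.55411096116946 0.07086732930019417
```

View pics/top3.png

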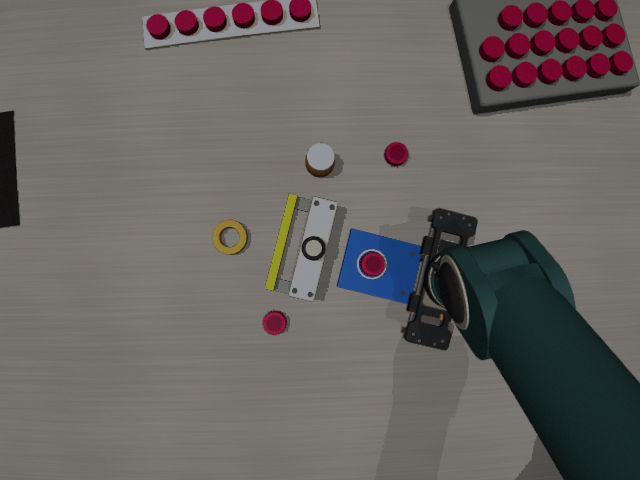

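The plate front edge at (345,260) is square to the lane and centred on the gap, with the cap at (372,264). Pushing straight now.

>>> step_arm:
  plan:
    - [[0.11,0.4,0,0,0,0,0.46],[0.11,0.4,0,0,0,0,0.46],[0.11,0.4,0,0,0,0,0.46],[0.11,0.4,0,0,0,0,0.46],[0.11,0.4,0,0,0,0,0.46]]

```text
time_s: 5.95
tcp_pos: [0.5336, -0.0649, 0.0075]
tcp_rot: [0.0, 0.797, 0.604, -0.0]
wrist_force: [-0.7, -2.6, 1.4]
finger_gap: 0.0497
finger_force: 1.4
```

>>> step_arm:
  plan:
    - [[0.11,0.4,0,0,0,0,0.46],[0.11,0.4,0,0,0,0,0.46],[0.11,0.4,0,0,0,0,0.46],[0.11,0.4,0,0,0,0,0.46],[0.11,0.4,0,0,0,0,0.46]]

```text
time_s: 6.45
tcp_pos: [0.5391, -0.0449, 0.0075]
tcp_rot: [0.0, 0.797, 0.604, -0.0]
wrist_force: [-1.1, -2.4, 1.7]
finger_gap: 0.0499
finger_force: 1.5
```

```bash
python3 -c "
from h import *
report()"
```

```text
t 6.45 tcp [ 0.5391 -0.0449  0.0075] toolyaw -0.0016 F [-1.1 -2.4  1.7]
plate [0.5578 0.018 ] [107.   95.1] lane s,l mm -59.9 -0.1 yaw 0.0008
tcp in plate -65.6 1.2 tcp lane -125.6 1.1
```

>>> step_arm:
  plan:
    - [[0.11,0.4,0,0,0,0,0.46],[0.11,0.4,0,0,0,0,0.46],[0.11,0.4,0,0,0,0,0.46],[0.11,0.4,0,0,0,0,0.46],[0.11,0.4,0,0,0,0,0.46]]

```text
time_s: 7.0
tcp_pos: [0.5446, -0.0248, 0.0075]
tcp_rot: [-0.0, 0.797, 0.604, -0.0]
wrist_force: [-0.9, -2.4, 1.9]
finger_gap: 0.0494
finger_force: 1.4
```

>>> step_arm:
  plan:
    - [[0.11,0.4,0,0,0,0,0.46],[0.11,0.4,0,0,0,0,0.46],[0.11,0.4,0,0,0,0,0.46],[0.11,0.4,0,0,0,0,0.46],[0.08,0.3,0,0,0,0,0.46]]

```text
time_s: 7.5
tcp_pos: [0.5498, -0.0057, 0.0075]
tcp_rot: [-0.0, 0.797, 0.604, 0.0]
wrist_force: [-0.6, -3.7, 1.8]
finger_gap: 0.0499
finger_force: 1.4
```

```bash
python3 -c "
from h import *
report(save='top4');report('side',save='side4')"
```

```text
t 7.5 tcp [ 0.5498 -0.0057  0.0075] toolyaw -0.0014 F [-0.6 -3.7  1.8]
plate [0.5637 0.0404] [95.1 60.5] lane s,l mm -36.8 0.3 yaw 1.5741
tcp in plate 1.1 48.1 tcp lane -84.9 1.3
t 7.55 tcp [ 0.55   -0.005   0.0075] toolyaw -0.0008 F [ 0.  -0.9  0.7]
plate [0.5698 0.0138] [75.2 34. ] lane s,l mm -60.8 -12.8 yaw -0.6051
tcp in plate -27.2 -1.8 tcp lane -84.2 1.3
```

View pics/top4.png

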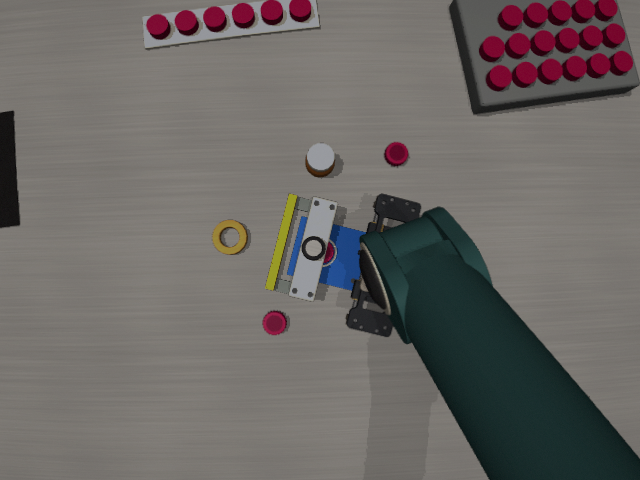

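The front edge is past the beam at (292,245), about 12 mm short of the stop, and the cap is going under the beam. Finishing slowly and watching the force.

>>> step_arm:
  plan:
    - [[0.05,0.2,0,0,0,0,0.46],[0.05,0.2,0,0,0,0,0.46],[0.05,0.2,0,0,0,0,0.46],[0.05,0.2,0,0,0,0,0.46],[0.05,0.2,0,0,0,0,0.46]]

```text
time_s: 8.1
tcp_pos: [0.5522, 0.004, 0.0074]
tcp_rot: [-0.0, 0.797, 0.604, -0.0]
wrist_force: [0.0, -2.1, 2.0]
finger_gap: 0.0495
finger_force: 0.9
```

>>> step_arm:
  plan:
    - [[0.03,0.1,0,0,0,0,0.46],[0.03,0.1,0,0,0,0,0.46],[0,0,0,0,0,0,0.46]]

```text
time_s: 8.4
tcp_pos: [0.5529, 0.0061, 0.0074]
tcp_rot: [-0.0, 0.797, 0.604, 0.0]
wrist_force: [-0.6, -1.9, -0.3]
finger_gap: 0.0496
finger_force: 0.5
```

```bash
cat > gap.py <<'E'
from h import *
s=env.state(); print(s['tcp_pos'],s['wrist_force'],'lane',(s['tcp_pos'][:2]-HOME)@d*1000)
p,_=imaging.grab_frame('top')
B=ray('top',big(mask(p,'yellow'))[0],.02)[:,:2]; b=np.c_[(B-HOME)@d,(B-HOME)@v]*1000
print('yellow near edge',np.percentile(b[(b[:,0]<67)&(abs(b[:,1])<70),0],[5,50]))
m=mask(p,'blue'); ys,xs=np.nonzero(m); P=ray('top',np.c_[xs,ys],.016)[:,:2]; q=np.c_[(P-HOME)@d,(P-HOME)@v]*1000
for lo,hi in((-45,-35),(-35,-25),(-15,15),(25,35),(35,45)):
    w=q[(q[:,1]>lo)&(q[:,1]<hi)]; w and 0 if False else print(lo,'front',w[:,0].max().round(1) if len(w) else None)
w=q[q[:,0]<20]; print('lateral',np.percentile(w[:,1],[.3,99.7]))
cv2.imwrite('pics/crop.png',cv2.resize(p[180:320,240:420,::-1],None,fx=4,fy=4,interpolation=cv2.INTER_CUBIC))
E
python3 gap.py
```

```text
[0.55285075 0.00613218 0.00744476] [-0.61277316 -1.92235413 -0.34014349] lane -72.73365995605334
yellow near edge [60.34252466 61.00693694]
-45 front 57.8
-35 front 57.7
-15 front 57.7
25 front 57.9
35 front 57.9
lateral [-46.82940608  47.55723404]
```

>>> step_arm:
  plan:
    - [[0.03,0.1,0,0,0,0,0.46],[0.03,0.1,0,0,0,0,0.46],[0,0,0,0,0,0,0.46]]

```text
time_s: 8.75
tcp_pos: [0.5535, 0.0078, 0.0074]
tcp_rot: [0.0, 0.797, 0.604, -0.0]
wrist_force: [0.4, -1.4, -0.1]
finger_gap: 0.0497
finger_force: 0.7
```

>>> step_arm:
  plan:
    - [[0.015,0.05,0,0,0,0,0.46],[0.015,0.05,0,0,0,0,0.46],[0,0,0,0,0,0,0.46]]

```text
time_s: 9.05
tcp_pos: [0.5534, 0.0079, 0.0074]
tcp_rot: [0.0, 0.797, 0.604, -0.001]
wrist_force: [-1.0, -3.9, 0.5]
finger_gap: 0.0495
finger_force: 2.2
```

```bash
python3 gap.py
```

```text
[0.553447   0.00793158 0.00744169] [-1.02533922 -3.89062194  0.47358504] lane -70.84029623304247
yellow near edge [60.36559385 61.06115229]
-45 front 59.7
-35 front 59.7
-15 front 59.6
25 front 59.5
35 front 59.5
lateral [-46.84225774  47.54516662]
```

The TCP has stalled and the force is rising, so the plate is at the stop. A small extra press will seat it flush.

>>> step_arm:
  plan:
    - [[0.03,0.1,0,0,0,0,0.46],[0.03,0.1,0,0,0,0,0.46],[0,0,0,0,0,0,0.46],[0,0,0,0,0,0,0.46]]

```text
time_s: 9.5
tcp_pos: [0.5535, 0.008, 0.0074]
tcp_rot: [0.001, 0.797, 0.604, -0.002]
wrist_force: [-2.0, -8.3, 3.1]
finger_gap: 0.0499
finger_force: 4.4
```

```bash
python3 gap.py
```

```text
[0.55350333 0.00803154 0.00742543] [-1.97774587 -8.30796227  3.05027645] lane -70.72889529009682
yellow near edge [60.36559385 61.06115229]
-45 front 59.7
-35 front 59.7
-15 front 59.6
25 front 59.5
35 front 59.5
lateral [-46.83718623  47.56559929]
```

View pics/crop.png

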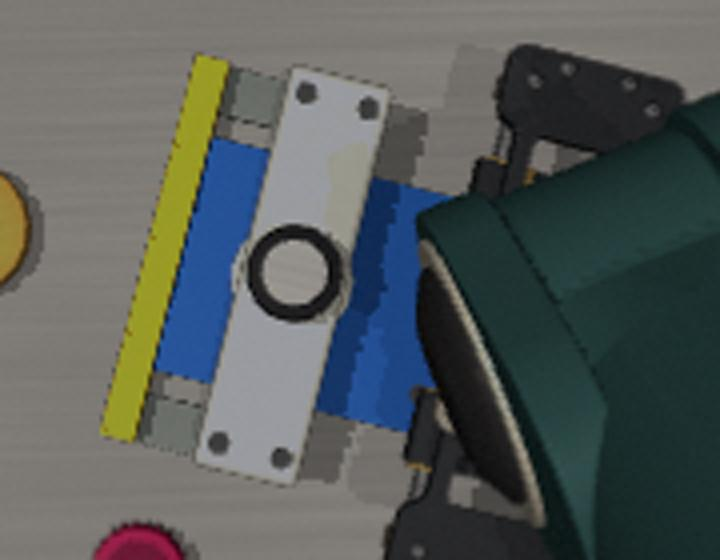

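Plate front (180,260 in the crop) is flush against the yellow bar, centred, with the nest under the lens. Backing off straight, then lifting.

>>> step_arm:
  plan:
    - [[-0.05,-0.2,0,0,0,0,0.46],[-0.08,-0.3,0,0,0,0,0.46],[-0.3,-1.0,0,0,0,0,0.46],[-0.5,-2.0,0,0,0,0,0.46],[-0.8,-3.0,0,0,0,0,0.46]]

```text
time_s: 10.05
tcp_pos: [0.5377, -0.0525, 0.0077]
tcp_rot: [-0.0, 0.796, 0.606, 0.001]
wrist_force: [0.0, 0.1, -0.0]
finger_gap: 0.0497
finger_force: 0.0
```

>>> step_arm:
  plan:
    - [[-0.8,-3.0,2,0,0,0,0.46],[-0.8,-3.0,3,0,0,0,0.46],[-0.8,-3.0,3,0,0,0,0.46],[-0.8,-3.0,3,0,0,0,0.46],[0,0,0,0,0,0,0.46]]

```text
time_s: 10.55
tcp_pos: [0.5064, -0.18, 0.1212]
tcp_rot: [0.004, 0.799, 0.601, 0.001]
wrist_force: [0.8, -0.1, -0.3]
finger_gap: 0.0495
finger_force: 0.0
```

Run:
```python
import gap
from h import *
p,_=imaging.grab_frame('side'); cv2.imwrite('pics/side5.png',cv2.resize(p[170:330,180:400,::-1],None,fx=3.5,fy=3.5))
for c in big(mask(imaging.grab_frame('top')[0],'mag'),3): print(cv2.minEnclosingCircle(c))
```

```text
[ 0.50640695 -0.17998919  0.12123967] [ 0.84515785 -0.13053129 -0.28526121] lane -264.4935553524835
yellow near edge [60.36559385 61.06115229]
-45 front 59.3
-35 front 59.3
-15 front 59.6
25 front 59.5
35 front 59.5
lateral [-46.86039991  47.55981521]
((274.0, 322.70001220703125), 11.810699462890625)
((396.3235168457031, 152.91175842285156), 11.432554244995117)
((500.15142822265625, 76.04285430908203), 11.547849655151367)
```

View pics/side5.png

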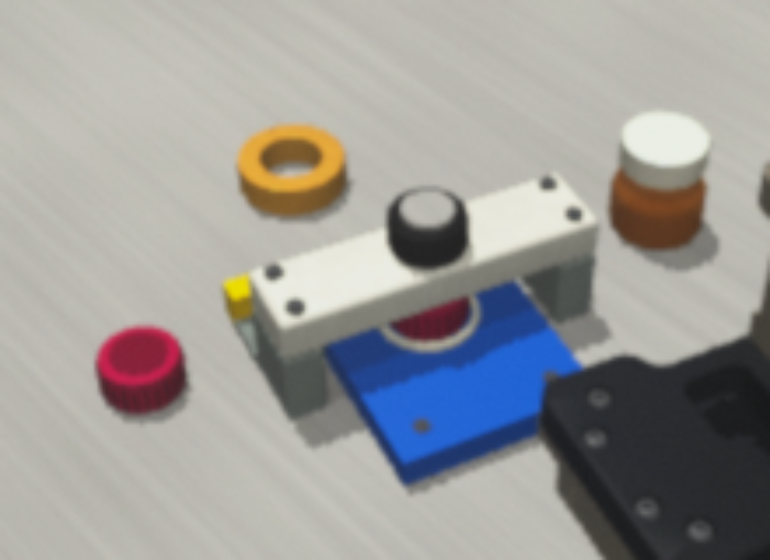

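The cap sits in its nest under the bridge at (430,315). The plate lies flat between the pillars, the bystanders haven't moved and the robot is clear. Handing in.

```bash
python3 -c "
from rig import env
print(env.finish_job())"
```

```text
the job is handed in; nothing more can be done
None
```

The carrier plate is flush and centred against the yellow stop with its cap in the nest under the bridge; nothing else was disturbed, the arm is clear, and the job was handed in about 11 s into the 64 s limit.

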